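Clamp a hinge blank in the filing jig

ROBOT

A 7-joint arm with a two-finger parallel gripper is mounted at the origin on the work surface. World frame = base frame: x ahead of the robot, y to its left, z up, the work surface at z = 0. Lengths are in m, angles in rad, forces in N, time in s.
With the tool pointing down it reaches from about 0.425 to 0.925 m from the base axis. Payload 6.8 kg.
Tool frame: the origin (TCP) lies at the very end of the fingers, on their centre line; the grasp point (between the pads) lies bot.grip_point_offset behind it (bot.grip_point_offset is the distance from the TCP to the grasp point, in m); z points along the fingers, y is the line along which they close (so a half turn about z gives the same grasp; the last joint's range is limited). The gripper opens to 85 mm and grips with 20 to 120 N. Pads are 22 mm wide; open, the fingers measure 114 mm over their backs; the gripper's body (76 mm by 85 mm) begins 54 mm behind the grasp point. The pads swing forward as they close: fully open they stand 13 mm farther back than shut.
Start: joints at [-1.333, 0.477, 0.022, 1.555, -0.011, 1.109, -0.083], TCP at [0.229, 0.635, 0.231] pointing down, gripper open.
Joint ranges: [-2.96, 2.96], [-0.34, 2.1], [-1.41, 1.46], [0.24, 2.44], [-1.37, 4.51], [0.17, 1.92], [-2.96, 2.96]. Speed limits (rad/s): [2.39, 2.39, 3.14, 3.14, 3.14, 3.14, 3.14].

INTERFACE

Orientations are given as a unit quaternion [w, x, y, z].
In Python, from station import bot, imaging gives the robot as it stands. The module is installed in compiled form; this text tells all that it offers.
- The arm moves only by the tool carry_out, never from a script. Its argument "targets" is one flat list of numbers, 5 for each row, row after row: the closure in counts, from 0 (fully open) to 255 (shut), then the shift along the world's x, y, z in mm, then the turn about the world's z in degrees. A call has 1 to 20 rows; each row shifts and turns the commanded pose from where the row before left it; what a row does not reach is not made up. A row lasts 1/10 s, in which the tool goes at most 50 mm and 8.59 degrees, less where a joint would pass 70% of its speed; a pose out of reach is approached as far as the arm can. A call is refused whole if a number of a shift passes 50 or a number of a turn 8.59, either way. A call with a gripper value outside its range is refused whole. The fingers move at their own pace and stop on an object; "newtons" is the grip in N (left out, the last holds). Time passes only in rows, so rows that do not move let the fingers close. It gives the time, the measured TCP pose, the force, the opening and the grip force at its end, in the units of the state.
- bot.get_obs(): the state, without advancing time (a new reading comes with each control period).
- imaging.read_camera(name): name is "side" or "top"; returns a dict with "frame" (384x512x3 uint8, red, green, blue), "fov_y" (degrees; the focal length in pixels is half the picture's height over the tangent of half this angle, whatever the lens; pixels are square), "cx", "cy" (the principal point, pixels), "pose" (4x4, takes a point from camera to world coordinates). Camera axes: x right, y up, looking along -z (the intrinsics and any distortion apply to the point x, -y, -z); pixel columns grow to the right and rows downward; lengths in m; the calibration is good to about 2 mm. A picture is of the moment at which its call begins. There is no depth.
- bot.hand_in(): hands the job in; it is judged then, once.
The state is a dict: "t": time; "q": joint angles; "joint_vel": joint speeds; "joint_torque": joint torques, N m; "eef_pos": TCP position; "tool_rot": TCP orientation; "contact_force": force on the tool from outside, world axes, zero at the start; "torque": the same for the moment, N m; "gripper_width": opening from 0.0 (shut) to 1.0 (fully open); "grasp_force": force on a finger pad.
Only numpy, scipy, OpenCV 4.12 (cv2) and the standard library are available. Lean on these libraries where they do the work, as an engineer would, in place of code of your own. Each camera call takes 0.05 s, during which the arm holds its last target. There are 200 camera calls.

TASK

On the bench is a steel filing jig with a flat steel blank lying part-way out between its two guides. Using only the fingertips and without picking anything up, push the blank along the guides fully home against the stop, then push the clamp's wooden-handled lever up and over its dead point until it snaps into lock and the clamp's rubber foot holds the blank down. Leave the file, the chisel and the tin where they are.

Things in the scene. Friction and masses are not known exactly. Their poses are not given: they have to be found in the camera images.
- jig: Filing jig fixed to the bench: dark steel plate 320 x 90 x 15 mm lying flat, x from -170 to 150. Origin: on its underside, mid-width, z up; x is the direction in which the blank is pushed home. Lengths below in mm in this frame. Two guide bars 8 high stand on the plate at y = +-21 to +-31, x = -45 to 30: a channel 42 wide for the blank. The toggle clamp stands behind the stop on the centre line.
- stop_face (a point): Middle of the stop's face, at jig (30, 0, 21) mm: a steel cross bar 10 mm high at the end of the channel, which the blank's leading end must touch.
- blank_mid (a point): Centre of the loose steel blank, a flat bar 110 (x) x 40 (y) x 12 (z) mm, about 0.41 kg, lying on the plate between the guides, x along the jig's. It starts 15 to 40 mm short of home. Home, this point is at jig x = -25 mm and the near end, where it is pushed, at jig x = -80 mm, 35 mm outside the guides. 2 to 5 N slide it.
- lever_pivot (a point): Pivot of the clamp's lever, at jig (85, 0, 50) mm, its axis along jig y, between two steel cheeks (jig x = 47 to 109, |y| under 20, up to z = 65 mm). Open, the clamping arm stands almost upright in front of it (jig x = 0 to 75, |y| under 12, up to z = 145 mm); it swings down over the stop onto the blank as the lever is pushed.
- lever (a joint): Angle of the over-centre lever, rad. 0 = open, at rest leaning back 0.65 (37 deg) from upright towards jig +x; grows as it is pushed up and over towards jig -x (the blank). Dead point 0.55, upright 0.65, locked on its end stop at 1.0. A spring throws it back open if let go before the dead point, and on into lock beyond it. About 10 to 16 N at the handle's end at first, then less.
- lever_tip (a point): Free end of the lever, at the centre of the end of its round wooden handle, 120 mm from the pivot. The handle, 16 to 26 mm thick, is the outer 72 mm of the lever; the rest is a steel shank 16 mm wide. Open, this point is at jig x = 158, y = 0, z = 146 mm; locked, at about jig x = 44, z = 163 mm.
- foot: The clamp's rubber foot, a disc 20 mm across and 10 mm thick, sprung, under the end of the clamping arm; origin at the centre of its lower face. When the clamp is locked it presses on the blank's top with about 5 N near jig x = -10 mm.
- file: Loose file with a wooden handle (27 mm thick, 110 mm long) and a dark blade 150 mm long, lying on the bench beside the jig; origin under the joint of blade and handle, x towards the blade. Leave alone.
- chisel: Loose chisel with the same wooden handle and a bright blade 100 mm long, lying on the bench beside the jig; origin under the joint of blade and handle, x towards the blade. Leave alone.
- tin: Loose round tin, 64 mm across and 55 mm high, standing on the bench beside the jig; origin at the centre of its underside. Leave alone.
- blank: The same blank; origin at the centre of its underside.
Not all that is in view belongs to the job. Of the things that look like the blank, the smallest one is meant.

How it is judged:
By the outcome, as a careful person would: the job done as asked, in the order asked, and still so for the second after the job is handed in, with the robot touching nothing.
It also fails if it takes over 45 s, if anything falls off the work surface, if the arm or the gripper's body presses on something with over 40 N, if the wrist force passes 120 N, or if a joint passes its speed limit or range.

## Working session

There is one attempt and no reset: what is moved stays moved. The work goes in short steps, Python scripts to look and compute and a tool call to move; the robot and the scene stay as the last step left them, time stands still between calls to the robot, and variables do not carry over. Pictures are saved under pics/ and viewed, at most 10 in all, crops included, and the job is handed in when it is done.

Besides the shell and the picture viewer there is one more tool, called as a command line: name --argument value ..., lists and objects as JSON in quotes. carry_out: Moves the arm, as the interface text tells. Its arguments: {"type":"object","properties":{"targets":{"type":"array","items":{"type":"number"}},"newtons":{"type":"number"}},"required":["targets"]}

```bash
mkdir -p pics
python3 - <<'E'
from station import bot, imaging
import cv2,numpy as np,pickle
o=bot.get_obs();print({k:np.round(v,3) for k,v in o.items()},bot.grip_point_offset)
for n in("top","side"):
    c=imaging.read_camera(n);pickle.dump(c,open(n+'0.pkl','wb'))
    cv2.imwrite(f'pics/{n}0.png',cv2.resize(c['frame'][:,:,::-1],(800,600),interpolation=cv2.INTER_CUBIC))
    print(n,[ (k,np.round(v,4)) for k,v in c.items() if k!='frame'])
E
```

```text
{'t': np.float64(0.0), 'q': array([-1.333,  0.478,  0.022,  1.556, -0.012,  1.109, -0.083]), 'joint_vel': array([ 0.002,  0.   ,  0.   ,  0.001, -0.   ,  0.001, -0.001]), 'joint_torque': array([-0.0000e+00, -5.9647e+01,  1.6080e+00, -2.8119e+01,  1.2000e-02,
        1.0000e-02, -0.0000e+00]), 'eef_pos': array([0.229, 0.634, 0.23 ]), 'tool_rot': array([-0.   ,  0.172,  0.985, -0.001]), 'contact_force': array([-0.005,  0.463,  0.269]), 'torque': array([ 0.048, -0.048,  0.008]), 'grasp_force': np.float64(0.0), 'gripper_width': np.float64(0.999)} 0.0187
top [('fov_y', np.float64(57.7381)), ('cx', np.float64(255.4686)), ('cy', np.float64(189.6647)), ('pose', array([[ 4.200e-03,  9.927e-01, -1.209e-01,  5.366e-01],
       [-9.999e-01,  2.500e-03, -1.470e-02,  4.000e-04],
       [-1.430e-02,  1.209e-01,  9.926e-01,  8.323e-01],
       [ 0.000e+00,  0.000e+00,  0.000e+00,  1.000e+00]]))]
side [('fov_y', np.float64(46.0887)), ('cx', np.float64(251.4605)), ('cy', np.float64(190.1132)), ('pose', array([[-0.8475,  0.372 , -0.3787,  0.2991],
       [-0.5306, -0.6159,  0.5824,  0.4686],
       [-0.0166,  0.6945,  0.7193,  0.7066],
       [ 0.    ,  0.    ,  0.    ,  1.    ]]))]
```

View pics/top0.png

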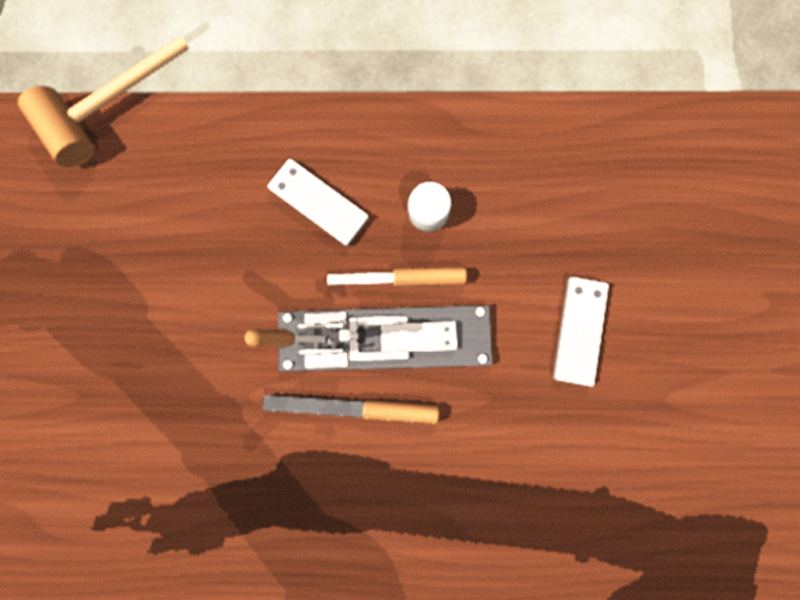

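View pics/side0.png

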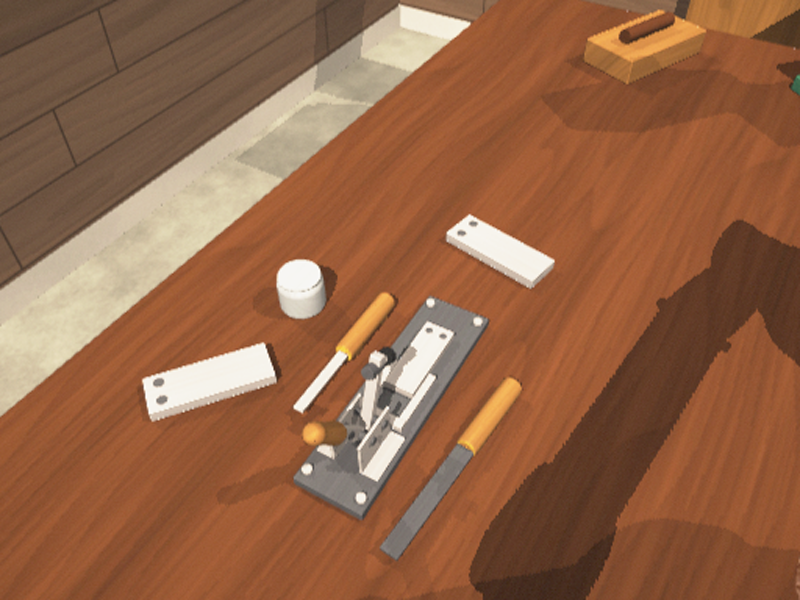

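The top picture shows the jig with its plate screws near (287,318), (480,312), (482,358) and (287,365). The lever handle's end is at (252,338), pointing image-left, which is world +y.

Things that could be taken for the blank, in top-picture pixels:
- A bar at (318,202), large and loose.
- A bar at (582,332), large and loose.
- The bar in the guides at (430,336), the smallest. This is my choice.

The mallet, file and chisel handles could be taken for the lever handle. The lever's is the one at (270,338).

```bash
cat > h.py <<'E'
import numpy as np,cv2,pickle
def ray(c,u,v):
    H=c['frame'].shape[0];f=H/2/np.tan(np.radians(c['fov_y'])/2)
    d=c['pose'][:3,:3]@np.array([(u-c['cx'])/f,-(v-c['cy'])/f,-1.]);return c['pose'][:3,3],d/np.linalg.norm(d)
def plane(c,u,v,z):
    o,d=ray(c,u,v);return o+d*(z-o[2])/d[2]
def tri(a,pa,b,pb):
    o,d=ray(a,*pa);p,e=ray(b,*pb);s=np.linalg.lstsq(np.c_[d,-e],p-o,rcond=None)[0]
    A,B=o+s[0]*d,p+s[1]*e;return (A+B)/2,np.linalg.norm(A-B)
def blob(c,u,v,lo=170,r=6):
    g=c['frame'].min(2).astype(float);ys,xs=np.mgrid[int(v)-r:int(v)+r+1,int(u)-r:int(u)+r+1]
    w=np.clip(g[ys,xs]-110,0,None);return (w*xs).sum()/w.sum(),(w*ys).sum()/w.sum()
E
python3 - <<'E'
from h import *
t,s=[pickle.load(open(n+'0.pkl','rb')) for n in('top','side')]
k=.64
T=[(287,318),(287,365),(482,358),(480,312)];S=[(307,468),(361,498),(478,321),(430,302)]
P=[]
for a,b in zip(T,S):
    A=blob(t,a[0]*k,a[1]*k,r=5);B=blob(s,b[0]*k,b[1]*k,r=5)
    p,e=tri(t,A,s,B);P.append(p);print(np.round(np.array(A)/k),np.round(np.array(B)/k),np.round(p*1000,1),round(e*1000,1))
# grey plate mask: low saturation dark
for n,c in(('top',t),('side',s)):
    hsv=cv2.cvtColor(c['frame'],cv2.COLOR_RGB2HSV)
    x0,y0,x1,y1=(160,185,325,245) if n=='top' else (180,180,320,335)
    m=np.zeros(hsv.shape[:2],np.uint8);m[y0:y1,x0:x1]=(hsv[y0:y1,x0:x1,1]<90)*255
    m=cv2.morphologyEx(m,cv2.MORPH_CLOSE,np.ones((3,3)))
    cs=max(cv2.findContours(m,0,2)[0],key=cv2.contourArea)
    r=cv2.boxPoints(cv2.minAreaRect(cs));print(n,np.round(r/k),[np.round(plane(c,*q,.015)*1000)[:2] for q in r])
hsv=cv2.cvtColor(t['frame'],cv2.COLOR_RGB2HSV)
print('tip',tri(t,(252*k,338*k),s,(315*k,434*k)))
print('blank end corners z27',[np.round(plane(t,u*k,v*k,.027)*1000,1) for u,v in((457,322),(457,350))], 'side',[np.round(plane(s,u*k,v*k,.027)*1000,1) for u,v in((427,321),(454,331))])
a=cv2.resize(t['frame'][180:250,150:330,::-1],None,fx=4.4,fy=4.4,interpolation=cv2.INTER_CUBIC)
b=cv2.resize(s['frame'][180:340,180:350,::-1],(340,320),interpolation=cv2.INTER_CUBIC)
im=np.zeros((600,800,3),np.uint8);im[:a.shape[0]-0,:a.shape[1]]=a[:600,:800];im=im[:310];cv2.imwrite('pics/crop1.png',im)
E
```

```text
[286. 318.] [306. 469.] [602.6 183.   18.8] 1.9
[286. 363.] [360. 497.] [534.8 180.1  17.4] 0.5
[481. 357.] [477. 321.] [ 544.8 -109.5   17.5] 0.3
[479. 312.] [430. 302.] [ 613.4 -107.8   16.6] 1.7
top [[276. 311.]
 [490. 304.]
 [492. 365.]
 [278. 371.]] [array([614., 198.]), array([ 624., -124.]), array([ 534., -125.]), array([524., 193.])]
side [[289. 479.]
 [420. 275.]
 [490. 320.]
 [359. 524.]] [array([613., 202.]), array([ 653., -147.]), array([ 531., -121.]), array([519., 206.])]
tip (array([0.56672026, 0.19867189, 0.13725299]), np.float64(0.0007417631341602754))
blank end corners z27 [array([596.6, -73.4,  27. ]), array([555.3, -73.1,  27. ])] side [array([596.2, -68. ,  27. ]), array([558.1, -71. ,  27. ])]
```

View pics/crop1.png

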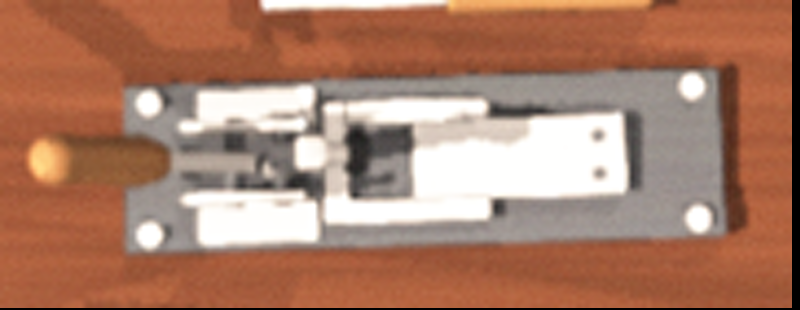

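The crop confirms the choice: the small blank with two dots spans crop x 412–627 between the guides, and the lever handle's end is at (50,160). Jig origin is about (573.5, 46) mm, and jig x points along world (-0.036, 0.999). The blank's near end is at y ≈ -72, so it has about 38 mm to go. I'll go behind it with the gripper shut.

carry_out --targets '[255, 17.5, -37.5, 0, 1.1, 255, 17.5, -37.5, 0, 1.1, 255, 17.5, -37.5, 0, 1.1, 255, 17.5, -37.5, 0, 1.1, 255, 17.5, -37.5, 0, 1.1, 255, 17.5, -37.5, 0, 1.1, 255, 17.5, -37.5, 0, 1.1, 255, 17.5, -37.5, 0, 1.1, 255, 17.5, -37.5, 0, 1.1, 255, 17.5, -37.5, 0, 1.1, 255, 17.5, -37.5, 0, 1.1, 255, 17.5, -37.5, 0, 1.1, 255, 17.5, -37.5, 0, 1.1, 255, 17.5, -37.5, 0, 1.1, 255, 17.5, -37.5, 0, 1.1, 255, 17.5, -37.5, 0, 1.1, 255, 17.5, -37.5, 0, 1.1, 255, 17.5, -37.5, 0, 1.1, 255, 17.5, -37.5, 0, 1.1, 255, 17.5, -37.5, 0, 1.1]' --newtons 60

```text
t: 2.1
eef_pos: [0.5791, -0.1163, 0.231]
tool_rot: [-0.0, -0.02, 1.0, 0.0]
contact_force: [-0.2, 0.9, -0.1]
gripper_width: -0.001
grasp_force: 0.0
```

carry_out --targets '[255, 0, 0, -35, 0, 255, 0, 0, -35, 0, 255, 0, 0, -35, 0, 255, 0, 0, -35, 0, 255, 0, 0, -30, 0, 255, 0, 0, -20, 0, 255, 0, 0, -10, 0, 255, 0, 0, -10, 0, 255, 0, 0, 0, 0]'

```text
t: 3.0
eef_pos: [0.5784, -0.1149, 0.0206]
tool_rot: [-0.001, -0.019, 1.0, 0.0]
contact_force: [0.4, -0.3, -0.0]
gripper_width: 0.002
grasp_force: 0.0
```

Run:
```python
from station import bot, imaging
import cv2,numpy as np
a=imaging.read_camera('top')['frame'][170:260,150:350,::-1]
b=imaging.read_camera('side')['frame'][170:320,180:330,::-1]
A=cv2.resize(a,(560,252),interpolation=3);B=cv2.resize(b,(330,330),interpolation=3)
im=np.zeros((590,560,3),np.uint8);im[:252]=A;im[256:586,:330]=B;cv2.imwrite('pics/c2.png',im)
```

```text
(no output)
```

View pics/c2.png

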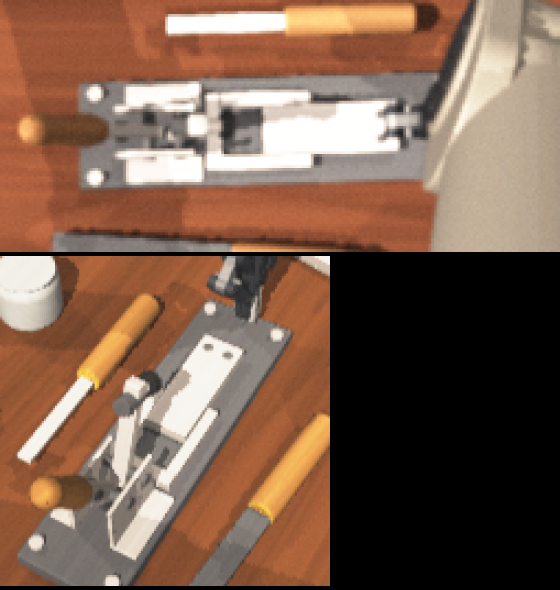

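The picture shows the shut fingertips centred behind the blank's end, at (405,122) in the upper part and (247,310) in the lower. Pushing now.

carry_out --targets '[255, -0.4, 10, 0, 0, 255, -0.4, 10, 0, 0, 255, -0.2, 5, 0, 0, 255, -0.2, 5, 0, 0, 255, -0.2, 5, 0, 0, 255, -0.2, 5, 0, 0, 255, -0.2, 5, 0, 0, 255, -0.2, 5, 0, 0, 255, 0, 0, 0, 0]'

```text
t: 4.0
eef_pos: [0.5769, -0.0646, 0.0214]
tool_rot: [0.0, -0.019, 1.0, 0.0]
contact_force: [-0.2, -1.5, 0.3]
gripper_width: 0.003
grasp_force: 0.6
```

carry_out --targets '[255, -0.2, 4, 0, 0, 255, -0.2, 4, 0, 0, 255, -0.1, 3, 0, 0, 255, -0.1, 3, 0, 0, 255, 0, 1, 0, 0]'

```text
t: 4.5
eef_pos: [0.5763, -0.0497, 0.0214]
tool_rot: [0.0, -0.019, 1.0, -0.0]
contact_force: [-0.0, -3.6, 1.8]
gripper_width: 0.003
grasp_force: 2.0
```

carry_out --targets '[255, 0, 2, 0, 0, 255, 0, 2, 0, 0, 255, 0, 1, 0, 0]'

```text
t: 4.8
eef_pos: [0.5763, -0.0449, 0.0214]
tool_rot: [0.0, -0.019, 1.0, -0.0]
contact_force: [-0.3, -4.6, 1.9]
gripper_width: -0.005
grasp_force: 2.2
```

carry_out --targets '[255, 0, 2, 0, 0, 255, 0, 1, 0, 0]'

```text
t: 5.0
eef_pos: [0.5762, -0.0418, 0.0213]
tool_rot: [0.0, -0.019, 1.0, -0.0]
contact_force: [0.4, -4.7, 2.0]
gripper_width: 0.004
grasp_force: 2.3
```

carry_out --targets '[255, 0, 1, 0, 0, 255, 0, 1, 0, 0, 255, 0, 0, 0, 0]'

```text
t: 5.3
eef_pos: [0.5762, -0.0405, 0.0214]
tool_rot: [0.0, -0.019, 1.0, -0.0]
contact_force: [0.2, -5.6, 2.1]
gripper_width: -0.002
grasp_force: 2.9
```

carry_out --targets '[255, 0, 1, 0, 0, 255, 0, 1, 0, 0, 255, 0, 0, 0, 0]'

```text
t: 5.6
eef_pos: [0.5762, -0.0404, 0.0213]
tool_rot: [0.0, -0.018, 1.0, -0.001]
contact_force: [0.6, -8.9, 1.4]
gripper_width: 0.001
grasp_force: 4.9
```

The force rises to 9 N with no motion, so the blank is home. Next: back off, go over the clamp, and come down behind the lever handle.

carry_out --targets '[255, 0, -8, 0, 0, 255, 0, -8, 0, 0, 255, 0, 0, 30, 0, 255, 0, 0, 40, 0, 255, 0, 0, 40, 0, 255, 0, 0, 40, 0, 255, 0, 0, 40, 0, 255, 0, 0, 40, 0, 255, -1, 30, 0, 0, 255, -1, 38, 0, 0, 255, -1, 38, 0, 0, 255, -1, 38, 0, 0, 255, -1, 38, 0, 0, 255, -1, 38, 0, 0, 255, -1, 38, 0, 0, 255, -1, 38, 0, 0, 255, -1.5, 0, 0, 0]'

```text
t: 7.3
eef_pos: [0.5643, 0.2503, 0.2505]
tool_rot: [-0.001, -0.024, 1.0, 0.002]
contact_force: [-0.2, 0.8, -0.3]
gripper_width: 0.002
grasp_force: 0.0
```

Run:
```python
from station import bot, imaging
import cv2,numpy as np,pickle
from h import *
c=imaging.read_camera('top');d=imaging.read_camera('side')
a=c['frame'][170:260,130:330,::-1]
b=d['frame'][150:350,160:360,::-1]
A=cv2.resize(a,(560,252),interpolation=3);B=cv2.resize(b,(340,340),interpolation=3)
im=np.zeros((596,560,3),np.uint8);im[:252]=A;im[256:596,:340]=B;cv2.imwrite('pics/c3.png',im)
print(bot.get_obs()['eef_pos'])
```

```text
[0.56561248 0.24374061 0.25074858]
```

View pics/c3.png

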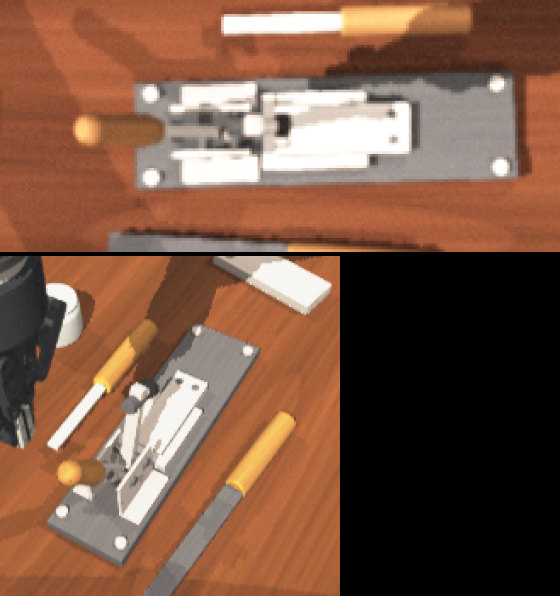

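The picture shows the blank's leading end up at the stop, with its near end at (411,127), i.e. y ≈ -36. The lever is still open, handle end at (88,128), and the fingers are clear behind it. Descending, then approaching.

carry_out --targets '[255, 0, 0, -30, 0, 255, 0.5, 0, -30, 0, 255, 0.5, 0, -30, 0, 255, 0, 0, -30, 0, 255, 0, -8, 0, 0, 255, 0, -6, 0, 0, 255, 0, -5, 0, 0, 255, 0, -4, 0, 0, 255, 0, 0, 0, 0]'

```text
t: 8.3
eef_pos: [0.5689, 0.2202, 0.1333]
tool_rot: [0.002, -0.019, 1.0, 0.002]
contact_force: [1.0, 2.6, 1.3]
gripper_width: -0.002
grasp_force: 1.4
```

Contact is where I expected it. Pushing the lever over.

carry_out --targets '[255, 0, -5, 0, 0, 255, 0, -5, 0, 0, 255, 0, -5, 0, 0, 255, 0, -5, 0, 0]'

```text
t: 8.7
eef_pos: [0.5696, 0.2131, 0.1373]
tool_rot: [0.004, -0.023, 1.0, 0.009]
contact_force: [-9.8, 30.0, 29.6]
gripper_width: 0.001
grasp_force: 19.8
```

The upward force shows the finger end is riding on the handle's end. I'll back off and go about 20 mm lower.

carry_out --targets '[255, 0, 8, 0, 0, 255, 0, 10, 0, 0, 255, 0, 10, 0, 0, 255, 0, 0, -10, 0, 255, 0, 0, -8, 0, 255, 0, 0, 0, 0]'

```text
t: 9.3
eef_pos: [0.5665, 0.2251, 0.1112]
tool_rot: [-0.002, -0.018, 1.0, -0.001]
contact_force: [-0.4, 0.0, -0.2]
gripper_width: 0.005
grasp_force: 0.0
```

Run:
```python
from station import bot, imaging
import cv2,numpy as np
d=imaging.read_camera('side')
b=d['frame'][170:340,120:300,::-1]
cv2.imwrite('pics/c4.png',cv2.resize(b,(630,595),interpolation=3))
o=bot.get_obs();print(o['eef_pos'],o['contact_force'],o['tool_rot'],o['q'])
```

```text
[0.56702367 0.2253218  0.11190893] [-0.01951344  0.73103485  0.17475239] [-0.00117821 -0.01830192  0.99983129 -0.0010168 ] [-0.67565979  0.51652432  0.2603546   1.82996119 -0.17352964  0.82026351
  1.278746  ]
```

View pics/c4.png

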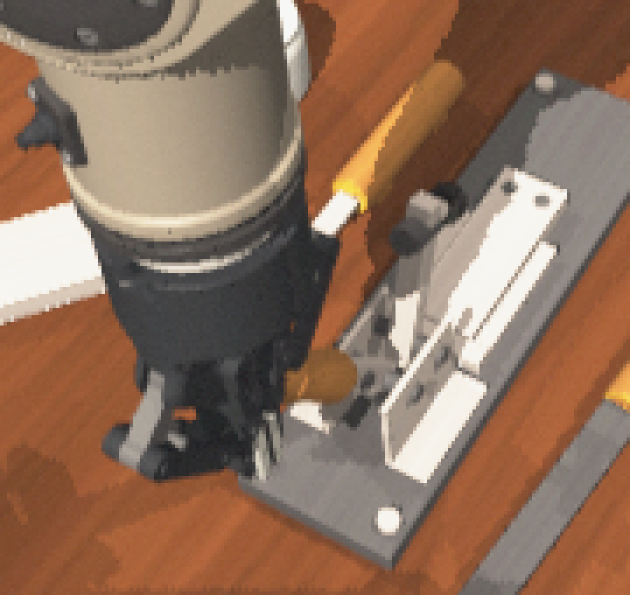

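The picture shows the linkage of the finger nearest the handle (about (270,370)) bulging towards it. I'll back off and turn the tool 90°, so that the flat narrow sides of the fingers do the pushing.

carry_out --targets '[255, 0, 20, 0, 0, 255, 0, 20, 0, -8, 255, 0, 0, 0, -8.5, 255, 0, 0, 0, -8.5, 255, 0, 0, 0, -8.5, 255, 0, 0, 0, -8.5, 255, 0, 0, 0, -8.5, 255, 0, 0, 0, -8.5, 255, 0, 0, 0, -8.5, 255, 0, 0, 0, -8.5, 255, 0, 0, 0, -8.5, 255, 0, 0, 0, -5, 255, 0, 0, 0, 0]'

```text
t: 10.65
eef_pos: [0.5676, 0.2685, 0.1133]
tool_rot: [0.0, 0.69, 0.724, 0.0]
contact_force: [-0.2, -1.2, -0.7]
gripper_width: -0.002
grasp_force: 0.0
```

carry_out --targets '[255, 0, -15, 0, 0, 255, 0, -15, 0, 0, 255, 0, -8, 0, 0, 255, 0, -5, 0, 0, 255, 0, -4, 0, 0, 255, 0, -4, 0, 0]'

```text
t: 11.25
eef_pos: [0.5679, 0.2194, 0.1137]
tool_rot: [-0.001, 0.69, 0.724, 0.002]
contact_force: [-0.3, 10.5, 2.6]
gripper_width: -0.002
grasp_force: 5.9
```

Now the push is clean, mostly horizontal.

carry_out --targets '[255, 0, -4, 0, 0, 255, 0, -4, 0, 0, 255, 0, -4, 0, 0]'

```text
t: 11.55
eef_pos: [0.5684, 0.2156, 0.1159]
tool_rot: [-0.004, 0.687, 0.726, 0.006]
contact_force: [-5.9, 24.4, 21.4]
gripper_width: -0.001
grasp_force: 12.8
```

High friction: the handle end wants to slide up the fingers, and that locks the push. I'll make the tip follow the handle's arc, forward and up, instead.

carry_out --targets '[255, 0, 0, 4, 0, 255, 0, 0, 4, 0, 255, 0, -5, 4, 0, 255, 0, -5, 4, 0, 255, 0, -5, 3.5, 0, 255, 0, -5, 3.5, 0]'

```text
t: 12.15
eef_pos: [0.5678, 0.1843, 0.1365]
tool_rot: [-0.0, 0.69, 0.724, 0.0]
contact_force: [0.6, 2.7, -1.9]
gripper_width: 0.002
grasp_force: 1.1
```

carry_out --targets '[255, 0, -5, 2, 0, 255, 0, -5, 2, 0, 255, 0, -6, 2, 0, 255, 0, -6, 1, 0, 255, 0, -6, 1, 0, 255, 0, -6, 0.5, 0, 255, 0, 0, 0, 0]'

```text
t: 12.85
eef_pos: [0.5676, 0.1485, 0.1449]
tool_rot: [0.0, 0.691, 0.723, -0.0]
contact_force: [0.5, -0.4, 0.3]
gripper_width: -0.005
grasp_force: 0.0
```

Run:
```python
from station import bot, imaging
import cv2,numpy as np
d=imaging.read_camera('side')
b=d['frame'][150:340,120:320,::-1]
cv2.imwrite('pics/c5.png',cv2.resize(b,(620,589),interpolation=3))
o=bot.get_obs();print(o['eef_pos'],o['contact_force'])
```

```text
[0.56763198 0.14935592 0.14482021] [-0.00185802  0.2372819  -0.18022984]
```

View pics/c5.png

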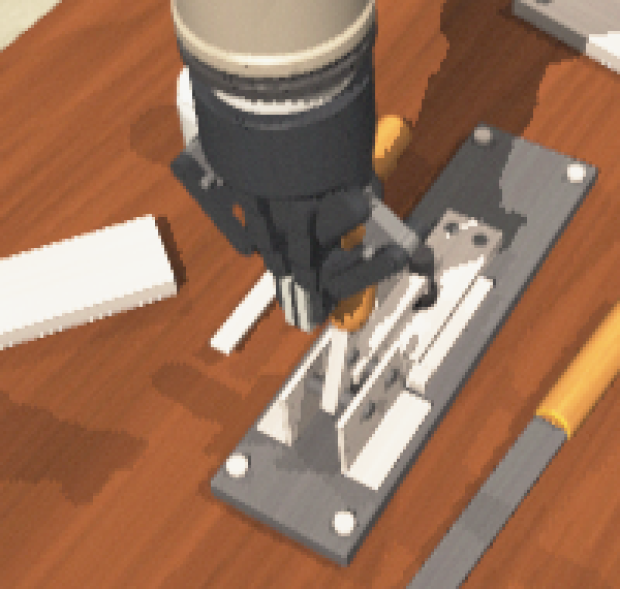

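The picture shows the lever past upright, handle at (350,290), and the arm down near (430,290). The force on the tool is zero. Retreating to check the lock.

carry_out --targets '[255, 0, 15, 0, 0, 255, 0, 25, 0, 0, 255, 0, 35, 0, 0, 255, 0, 35, 20, 0, 255, 0, 35, 30, 0, 255, 0, 35, 30, 0, 255, 0, 35, 30, 0, 255, 0, 35, 0, 0, 255, 0, 0, 0, 0]'

```text
t: 13.8
eef_pos: [0.5648, 0.4096, 0.2546]
tool_rot: [-0.001, 0.686, 0.727, 0.001]
contact_force: [-0.4, -0.1, -0.1]
gripper_width: 0.001
grasp_force: 0.0
```

Run:
```python
from station import bot, imaging
import cv2,numpy as np
from h import *
c=imaging.read_camera('top');d=imaging.read_camera('side')
pickle.dump(c,open('top1.pkl','wb'));pickle.dump(d,open('side1.pkl','wb'))
A=cv2.resize(c['frame'][170:260,130:330,::-1],(560,252),interpolation=3);B=cv2.resize(d['frame'][170:340,170:340,::-1],(340,340),interpolation=3)
im=np.zeros((596,560,3),np.uint8);im[:252]=A;im[256:596,:340]=B;cv2.imwrite('pics/c6.png',im)
t0=pickle.load(open('top0.pkl','rb'))
print((np.abs(c['frame'].astype(int)-t0['frame']).max(2)>60).sum())
print('tip px if locked (jig 44,0,163) / 0.65:')
for cam,n in((c,'top'),(d,'side')):
    for X,Z in((44,163),(85,170)):
        w=np.array([573.5-.036*X,46+X,Z])/1000;p=cam['pose'][:3,:3].T@(w-cam['pose'][:3,3]);f=192/np.tan(np.radians(cam['fov_y'])/2)
        u,v=cam['cx']+f*p[0]/-p[2],cam['cy']-f*p[1]/-p[2]
        print(n,X,((u-130)*2.8,(v-170)*2.8) if n=='top' else ((u-170)*2,(v-170)*2+256))
```

```text
28999
tip px if locked (jig 44,0,163) / 0.65:
top 44 (np.float64(235.06567559898704), np.float64(121.47630115817645))
top 85 (np.float64(173.50891761547862), np.float64(122.888952358195))
side 44 (np.float64(135.96364656325534), np.float64(350.45939992756126))
side 85 (np.float64(107.6480438119379), np.float64(380.36917177035815))
```

View pics/c6.png

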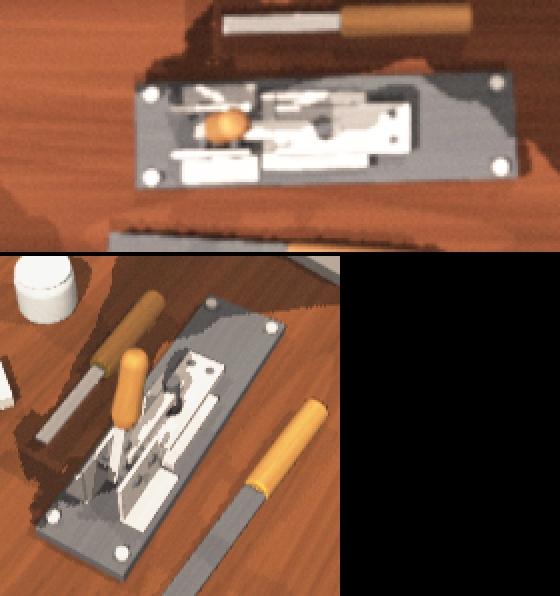

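The handle end is at (235,124) in the top view and (136,352) in the side view, which matches the predicted locked position. The arm is down with its foot on the blank, the blank's near end is still at (411,127), and the file and chisel haven't moved.

```bash
python3 -c "
from station import bot
print(bot.hand_in())"
```

```text
the job is handed in; nothing more can be done
None
```

I pushed the blank home against the stop and the lever over into lock, with the foot on the blank and the file, chisel and tin not touched; handed in at about 14 s.

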